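Find the fullest used-blade tin by feel and hold it over the open sharps bin

ROBOT

A 6-joint arm with a two-finger parallel gripper is mounted at the origin on the work surface. World frame = base frame: x ahead of the robot, y to its left, z up, the work surface at z = 0. Lengths are in mm, angles in rad, forces in N, time in s.
With the tool pointing down it reaches from about 350 to 975 mm from the base axis. Payload 7.1 kg.
Tool frame: the origin (TCP) lies midway between the tips of the shut fingers; the grasp point (between the pads) lies 19 mm behind it (ctrl.tcp_to_grasp is the distance from the TCP to the grasp point, in mm); z points along the fingers, y is the line along which they close (so a half turn about z gives the same grasp; the last joint's range is limited). The gripper opens to 88 mm and grips with 3 to 60 N. Pads are 20 mm wide; open, the fingers measure 115 mm over their backs; the gripper's body (75 mm by 178 mm) begins 61 mm behind the grasp point.
Start: joints at [-1.147, 0.423, 1.63, -0, 1.089, -0.019], TCP at [267.809, -564.697, 222.675] pointing down, gripper open.
Joint ranges: [-3, 3], [-0.9, 2.11], [0.09, 2.58], [-1.31, 4.45], [0.11, 2.69], [-2.54, 2.54]. Speed limits (rad/s): [2.39, 2.39, 3.01, 3.14, 3.14, 3.14].

INTERFACE

Orientations are given as a rotation vector (axis times angle).
In Python, from workcell import get_obs, cams, ticket, boxes_of, ctrl gives the robot as it stands.
- The arm moves only by the shell command python3 -m creep 'ROWS' [OPENING]. ROWS is JSON, one flat list of numbers, 4 for each row, row after row: the shift along the world's x, y, z in m, then the turn about the world's z in rad. In form: [tx, ty, tz, spin, tx, ty, tz, spin, ...]. A call has 1 to 10 rows; each row is the pose to reach, as a shift and turn from the pose commanded when the call began; what a row does not reach only later rows make up. A row lasts 1/12 s, in which the tool goes at most 41.7 mm and 7.16 degrees, less where a joint would pass 70% of its speed; a pose out of reach is approached as far as the arm can. A call with a gripper value outside its range is refused whole. OPENING is the opening, from 0 (shut) to 1 (fully open), set as the call begins (- or left out, the last holds). The fingers move at their own pace and stop on an object; the grip force is fixed at half the most. Time passes only in rows, so rows that repeat a pose let the fingers close. It gives the time, the measured TCP pose, the force, the opening and the grip force at its end, in the units of the state.
- get_obs(): the state, without advancing time (a new reading comes with each control period).
- cams.get_image(name): name is "side" or "top" or "wrist"; returns (picture, depth): 480x640x3 uint8, red, green, blue; 480x640 float32, mm along the optical axis (not along the pixel's ray), 0 where there is no reading.
- cams.get_calibration(name): a dict with "mtx" (3x3 intrinsics, pixels), "R" (3x3) and "t" (3): a world point X has camera coordinates R X + t; the wrist camera has in their place "mount" (4x4, takes a point from camera to tool coordinates, whose origin is the TCP and whose axes are the flange's). Camera axes: x right, y down, z forward; pixel columns grow to the right and rows downward; lengths in mm; the calibration is good to about 2 mm. A picture is of the moment at which its call begins: read the wrist's pose just before it. get_calibration takes no time and is no camera call.
- ticket.close_job(): hands the job in; it is judged then, once.
Trained networks look in the newest picture that a camera, given by its name, has taken for a name from the list of things; names that differ only in an ending like _2 or _b are one class to them, and where a whole thing is asked for, a point or a joint stands for the part that bears it (a point fixed in the world has none). Each returns a list of dicts, best first, with "score" (0 to 1); they miss things now and then, are a little off and sometimes report something else, mostly with a low value. They report only what shows in the picture. A call takes as long as a camera call. They do not tell look-alikes from the thing itself.
- boxes_of(camera, target): "centre" ([column, row] in pixels, amid what is visible of it).
The state is a dict: "t": time; "qpos": joint angles; "qvel": joint speeds; "joint_torque": joint torques, N m; "ee_pos": TCP position; "orientation": TCP orientation; "ft_force": force on the tool from outside, world axes, zero at the start; "moment": the same for the moment, N m; "width": finger opening in mm; "grasp_force": force on a finger pad.
Only numpy, scipy, OpenCV 4.12 (cv2) and the standard library are available. Lean on these libraries where they do the work, as an engineer would, in place of code of your own. Each camera call takes 0.05 s, during which the arm holds its last target. There are 200 camera calls.

TASK

One of the three identical closed blade tins on the grey foam slab is fuller than the others: heft them one at a time where they stand, the one on the robot's left first, then the middle one, then the right one, lifting each a few centimetres straight up and setting it back upright on the slab. Then hold the heaviest upright over the middle of whichever red sharps bin has no cover on it, wholly above the rim and touching nothing but the gripper, and finish while still holding it there (if the right one is the heaviest you may keep hold of it). The other two tins stay standing on the slab; never tip a tin over, and leave the bin cover, the loose pink cassettes and the brush where they are.

Things in the scene. Friction and masses are not known exactly. Their poses are not given: they have to be found in the camera images.
- tin_p_center (a point): the centre, half-way up, of one of three outwardly identical closed used-blade tins: silvery upright cylinder with a blue lid, 60 mm diameter, 90 mm tall, standing on the grey foam slab; z axis up along the tin. Rigid; the lid does not come off. One of the three weighs 0.55 to 0.7 kg, the other two 0.22 to 0.38 kg each; which one is heavy and in which place it stands changes from start to start
- tin_q_center (a point): the centre, half-way up, of one of three outwardly identical closed used-blade tins: silvery upright cylinder with a blue lid, 60 mm diameter, 90 mm tall, standing on the grey foam slab; z axis up along the tin. Rigid; the lid does not come off. One of the three weighs 0.55 to 0.7 kg, the other two 0.22 to 0.38 kg each; which one is heavy and in which place it stands changes from start to start
- tin_r_center (a point): the centre, half-way up, of one of three outwardly identical closed used-blade tins: silvery upright cylinder with a blue lid, 60 mm diameter, 90 mm tall, standing on the grey foam slab; z axis up along the tin. Rigid; the lid does not come off. One of the three weighs 0.55 to 0.7 kg, the other two 0.22 to 0.38 kg each; which one is heavy and in which place it stands changes from start to start
- slab: the grey foam slab (rigid, fixed) that the tins stand on, 180 x 380 x 20 mm; origin at the centre of its underside, so its top is 20 mm above it; x across it, y along it, towards the robot's left
- place_left (a point): the place on top of the slab, 130 mm from its middle, of the tin on the robot's left (+y); the tin starts within about 15 mm of it
- place_mid (a point): the middle place on top of the slab; its tin starts within about 15 mm of it
- place_right (a point): the place on top of the slab, 130 mm from its middle, of the tin on the robot's right (-y); the tin starts within about 15 mm of it
- bin_m_mouth (a point): centre of the mouth, level with the rim, of one of two identical red square sharps bins fixed to the bench, one on each side of the slab: 120 x 120 mm, 90 mm tall, 5 mm walls, orange patches on two sides; z axis up. One of the bins has the white cover on it, the other is open
- bin_m: the same red bin; origin at the centre of its underside
- bin_n_mouth (a point): centre of the mouth, level with the rim, of one of two identical red square sharps bins fixed to the bench, one on each side of the slab: 120 x 120 mm, 90 mm tall, 5 mm walls, orange patches on two sides; z axis up. One of the bins has the white cover on it, the other is open
- bin_n: the same red bin; origin at the centre of its underside
- cover: the loose white square cover, 124 x 124 mm, 6 mm thick with a small grey knob (top 22 mm above the rim), lying on one of the two bins; origin at the centre of the underside of its plate, level with that bin's rim. Bystander
- cassette_a: a pink specimen cassette, 28 x 40 x 7 mm, lying on the slab near the tins, on the robot's side; origin at the centre of its underside. Bystander
- cassette_b: a pink specimen cassette, 28 x 40 x 7 mm, lying on the bench beyond the slab; origin at the centre of its underside. Bystander
- brush: a small brush, 170 mm long, lying on the bench on the left, nearer the robot; origin at the centre of its underside. Bystander
- tin_p: the same tin; origin at the centre of its underside
- tin_q: the same tin; origin at the centre of its underside
- tin_r: the same tin; origin at the centre of its underside
Not all that is in view belongs to the job. Leave any orange or purple look-alike of the tin_r alone.

How it is judged (in metres and radians):
On the way, in this order (a step that is already met when the one before it is completed fails the run):
1. the tin on the robot's left is held by the gripper, lifted at least 15 mm clear above its place (((horizontal distance between tin_p_center and place_left below 0.06 m and z of tin_p_center in the frame of place_left above 0.06 m and contact force between the fingers and tin_p above 1 N and angle between tin_p_center's own z axis and vertical below 0.4 rad) or (horizontal distance between tin_q_center and place_left below 0.06 m and z of tin_q_center in the frame of place_left above 0.06 m and contact force between the fingers and tin_q above 1 N and angle between tin_q_center's own z axis and vertical below 0.4 rad) or (horizontal distance between tin_r_center and place_left below 0.06 m and z of tin_r_center in the frame of place_left above 0.06 m and contact force between the fingers and tin_r above 1 N and angle between tin_r_center's own z axis and vertical below 0.4 rad))), for 0.2 s.
2. the tin on the middle place is held by the gripper, lifted at least 15 mm clear above its place (((horizontal distance between tin_p_center and place_mid below 0.06 m and z of tin_p_center in the frame of place_mid above 0.06 m and contact force between the fingers and tin_p above 1 N and angle between tin_p_center's own z axis and vertical below 0.4 rad) or (horizontal distance between tin_q_center and place_mid below 0.06 m and z of tin_q_center in the frame of place_mid above 0.06 m and contact force between the fingers and tin_q above 1 N and angle between tin_q_center's own z axis and vertical below 0.4 rad) or (horizontal distance between tin_r_center and place_mid below 0.06 m and z of tin_r_center in the frame of place_mid above 0.06 m and contact force between the fingers and tin_r above 1 N and angle between tin_r_center's own z axis and vertical below 0.4 rad))), for 0.2 s.
3. the tin on the robot's right is held by the gripper, lifted at least 15 mm clear above its place (((horizontal distance between tin_p_center and place_right below 0.06 m and z of tin_p_center in the frame of place_right above 0.06 m and contact force between the fingers and tin_p above 1 N and angle between tin_p_center's own z axis and vertical below 0.4 rad) or (horizontal distance between tin_q_center and place_right below 0.06 m and z of tin_q_center in the frame of place_right above 0.06 m and contact force between the fingers and tin_q above 1 N and angle between tin_q_center's own z axis and vertical below 0.4 rad) or (horizontal distance between tin_r_center and place_right below 0.06 m and z of tin_r_center in the frame of place_right above 0.06 m and contact force between the fingers and tin_r above 1 N and angle between tin_r_center's own z axis and vertical below 0.4 rad))), for 0.2 s.
At the end, for the whole second after the job is handed in: the heaviest tin is held by the fingers, still, upright within 0.3 rad, its centre within 40 mm (horizontally) of the centre of the open bin's mouth and its bottom at least 5 mm above the rim, not touching the bin; the other two tins stand upright on the slab (centres over it), at rest and untouched (horizontal distance between tin_q_center and bin_n_mouth below 0.04 m and z of tin_q_center in the frame of bin_n_mouth above 0.05 m and angle between tin_q_center's own z axis and vertical below 0.3 rad and contact force between the fingers and tin_q above 1 N and contact force between tin_q and bin_n below 0.2 N and linear speed of each of tin_q, tin_p, tin_r below 0.03 m/s and x of tin_p_center in the frame of slab between -0.09 and 0.09 m and y of tin_p_center in the frame of slab between -0.19 and 0.19 m and z of each of tin_p_center, tin_r_center in the frame of slab below 0.07 m and angle between each of tin_p_center, tin_r_center's own z axis and vertical below 0.1 rad and contact force between each of the arm, the fingers and tin_p below 0.2 N and x of tin_r_center in the frame of slab between -0.09 and 0.09 m and y of tin_r_center in the frame of slab between -0.19 and 0.19 m and contact force between each of the arm, the fingers and tin_r below 0.2 N); the arm keeps its last pose, push and grip.
It fails at once if a tin is tipped over (more than 0.7 rad) (angle between any of tin_p_center, tin_q_center, tin_r_center's own z axis and vertical above 0.7 rad).
It fails at once if a bystander is disturbed (cover moved over 20 mm; cassette or brush over 30 mm) (distance of cover from where it was at the start of the episode above 0.02 m or distance of any of cassette_a, cassette_b, brush from where it was at the start of the episode above 0.03 m).
It also fails if it takes over 67 s, if anything falls off the work surface, if the arm or the gripper's body presses on something with over 40 N, if the wrist force passes 120 N, or if a joint passes its speed limit or range.

## Working session

There is one attempt and no reset: what is moved stays moved. The work goes in short steps, Python scripts to look and compute and a shell command to move; the robot and the scene stay as the last step left them, time stands still between calls to the robot, and variables do not carry over. Pictures are saved under pics/ and viewed, at most 10 in all, crops included, and the job is handed in when it is done.

```bash
ls; mkdir -p pics; cat > h.py <<'E'
import numpy as np, cv2
from workcell import get_obs, cams, ticket, boxes_of, ctrl
def grab(n):
    im,d=cams.get_image(n); return im,d,cams.get_calibration(n)
def world(u,v,z,c):  # depth -> world
    K=np.array(c["mtx"]);p=np.linalg.inv(K)@np.array([u,v,1.])*z
    return np.array(c["R"]).T@(p-np.array(c["t"]))
def cloud(d,c):
    v,u=np.mgrid[:480,:640];K=np.array(c["mtx"])
    P=np.stack([(u-K[0,2])/K[0,0]*d,(v-K[1,2])/K[1,1]*d,d],-1)
    return (P-np.array(c["t"]).reshape(3))@np.array(c["R"])
def save(n,im): cv2.imwrite("pics/"+n,cv2.cvtColor(im,cv2.COLOR_RGB2BGR))
E
python3 - <<'E'
from h import *
o=get_obs();print({k:np.round(v,3) for k,v in o.items()})
for n in("top","side"):
    im,d,c=grab(n);save(n+"0.png",im);np.savez(n+"0.npz",im=im,d=d)
    for t in("tin_p","bin_m","cover"):
        for b in boxes_of(n,t):
            u,v=map(int,b["centre"]); print(n,t,round(b["score"],2),u,v,world(u,v,d[v,u],c).round())
E
```

```text
pics
{'t': np.float64(0.0), 'qpos': array([-1.147,  0.424,  1.631, -0.   ,  1.089, -0.019]), 'qvel': array([-0.001,  0.   , -0.   ,  0.   ,  0.001, -0.001]), 'joint_torque': array([-0.0000e+00, -5.4462e+01, -2.7366e+01,  6.4000e-02,  2.3000e-02,
       -0.0000e+00]), 'ee_pos': array([ 267.59 , -564.203,  221.91 ]), 'orientation': array([-3.063, -0.69 ,  0.   ]), 'ft_force': array([0.736, 0.648, 0.589]), 'moment': array([-0.015, -0.006, -0.018]), 'grasp_force': np.float64(0.0), 'width': np.float64(87.74)}
top tin_p 0.94 268 248 [496. 118. 109.]
top tin_p 0.82 333 246 [500. -17. 110.]
top tin_p 0.81 396 257 [ 477. -147.  113.]
top tin_p 0.76 365 181 [643. -88.  87.]
top tin_p 0.63 326 179 [647.  -4.  91.]
top bin_m 0.62 452 270 [ 452. -282.   47.]
top bin_m 0.58 160 225 [561. 381.   3.]
top cover 0.75 337 247 [498. -26. 107.]
top cover 0.63 488 273 [ 443. -337.  109.]
side tin_p 0.89 322 228 [500.   6.  92.]
side tin_p 0.82 280 198 [634. -74.  78.]
side tin_p 0.78 261 221 [649.  24.  86.]
side tin_p 0.69 341 193 [ 486. -122.   95.]
side tin_p 0.6 307 267 [495. 142. 107.]
side bin_m 0.93 248 356 [568. 336.   2.]
side bin_m 0.84 371 169 [ 440. -280.   57.]
side bin_m 0.29 329 255 [474.  24.  20.]
side cover 0.74 375 146 [ 445. -334.   95.]
```

View pics/top0.png

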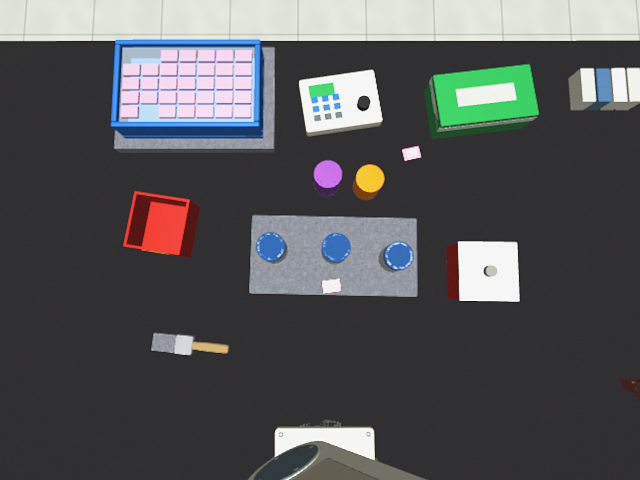

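View pics/side0.png

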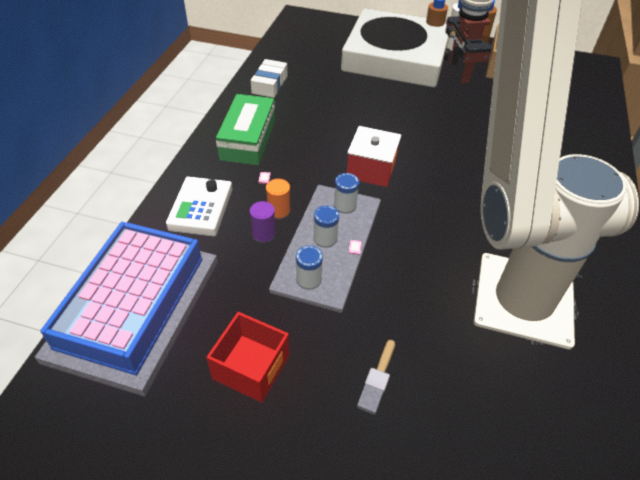

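The top view shows three blue-lidded tins at (271,247), (336,247) and (398,255). The look-alikes are purple at (327,175) and orange at (370,180), off the slab. The open bin is at (160,225), the covered bin at (490,270), cassette A at (331,286) and the brush at (190,343). I choose the three blue-lidded tins on the slab and will check them in a close crop.

```bash
python3 - <<'E'
from h import *
for n in("top","side"):
    f=np.load(n+"0.npz");c=cams.get_calibration(n);P=cloud(f["d"],c);hsv=cv2.cvtColor(f["im"],cv2.COLOR_RGB2HSV)
    H,S,V=hsv[...,0].astype(int),hsv[...,1],hsv[...,2]; z=P[...,2]
    m=((abs(H-108)<12)&(S>120)&(z>95)&(z<125)&(P[...,0]<560)&(P[...,0]>400)).astype(np.uint8)
    k,l,s,_=cv2.connectedComponentsWithStats(m)
    for i in range(1,k):
        if s[i,4]>60:
            q=P[l==i]; print(n,"lid",s[i,4],np.median(q,0).round(1),((q.min(0)+q.max(0))/2).round(1),np.ptp(q,0).round())
    m=((H<8)|(H>172))&(S>150)&(z>83)&(z<100)&(P[...,1]>200)
    q=P[m][:,:2].astype(np.float32); r=cv2.minAreaRect(q);print(n,"bin rim",len(q),r)
    m=(S<40)&(z>5)&(z<40)&(P[...,0]<600)&(P[...,0]>350)&(abs(P[...,1])<250)
    print(n,"slab",cv2.minAreaRect(P[m][:,:2].astype(np.float32)),np.median(z[m]))
    m=(H>145)&(H<179)&(S>15)&(z>20)&(z<40)&(P[...,0]<480)&(P[...,0]>380)&(abs(P[...,1])<150)
    print(n,"cass",m.sum(),np.median(P[m],0))
f=np.load("top0.npz")["im"][150:310,235:435];save("crop.png",cv2.resize(f,None,fx=4,fy=3.75,interpolation=2)[:600])
E
```

```text
top lid 590 [500.2 113.4 109.9] [500.5 113.6 106.7] [59. 58. 20.]
top lid 612 [497.9 -23.3 109.7] [498.1 -22.5 109.9] [59. 56. 10.]
top lid 506 [ 479.  -151.4  109.9] [ 478.9 -151.7  110. ] [54. 59. 10.]
top bin rim 633 ((552.6936645507812, 358.9970703125), (121.85562896728516, 120.13172149658203), 80.96205139160156)
top slab ((473.17279052734375, 8.871627807617188), (231.60177612304688, 475.2970886230469), 3.0220069885253906) 19.33973909125178
top cass 44 [412.63083888 -17.64890866  24.73771195]
side lid 280 [ 480.7 -148.6  110.3] [ 480.4 -149.4  105.8] [60. 60. 20.]
side lid 353 [496.4 -18.3 110.6] [497.8 -19.3 107.4] [57. 65. 17.]
side lid 352 [498.3 119.  110.4] [496.2 115.8 107. ] [52. 60. 17.]
side bin rim 785 ((553.5401611328125, 358.3404846191406), (123.2171630859375, 122.64772033691406), 81.04537963867188)
side slab ((475.0417175292969, 1.0492706298828125), (496.2516174316406, 246.42002868652344), 89.80487060546875) 20.35770652838638
side cass 122 [417.85537083  -9.71924855  25.83517547]
```

View pics/crop.png

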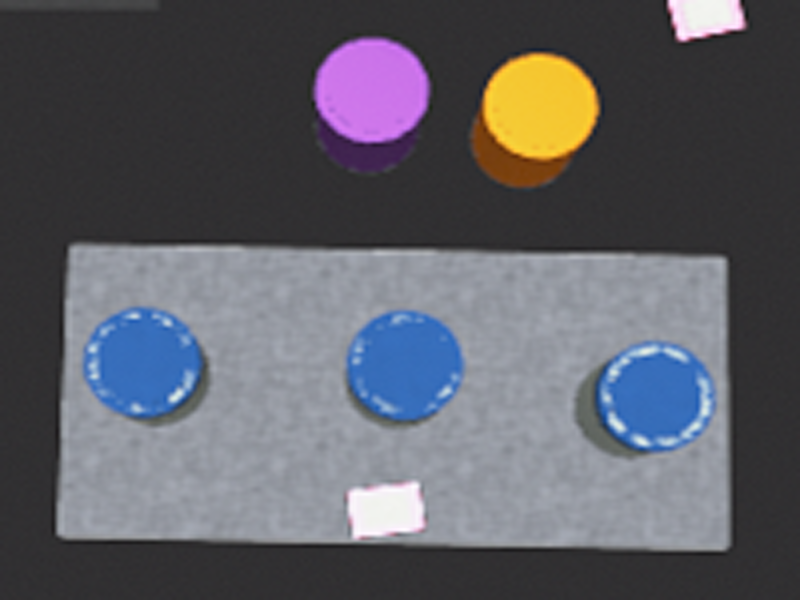

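The crop confirms three identical silvery tins with blue lids on the slab; purple and orange are behind it, off the slab. Tins: L (500,115), M (497,-21), R (480,-150), tops at 110 as expected (20+90). The open bin is at (553,358.5), with a rim about 121 mm wide. The present hand yaw suits every tin. I'll go above the left tin.

```bash
python3 -m creep '[0.006,0.018,0,0, 0.018,0.053,0,0, 0.030,0.088,0,0, 0.042,0.123,0,0, 0.054,0.158,0,0, 0.066,0.193,0,0, 0.078,0.228,0,0, 0.090,0.263,0,0, 0.102,0.298,0,0, 0.114,0.333,0,0]' 1 && python3 -m creep '[0.012,0.035,0,0, 0.024,0.070,0,0, 0.036,0.105,0,0, 0.048,0.140,0,0, 0.060,0.175,0,0, 0.072,0.210,0,0, 0.084,0.245,0,0, 0.096,0.280,0,0, 0.108,0.315,0,0, 0.118,0.346,0,0]' && python3 -m creep '[0,0,-0.02,0, 0,0,-0.04,0, 0,0,-0.04,0, 0,0,-0.04,0]'
python3 - <<'E'
from h import *
o=get_obs();im,d,c=grab("wrist");save("w1.png",im);np.savez("w1.npz",im=im,d=d,p=o["ee_pos"],r=o["orientation"])
R=cv2.Rodrigues(o["orientation"])[0];M=np.array(c["mount"]);K=np.array(c["mtx"]);print(o["ee_pos"].round(1),o["ft_force"].round(2))
v,u=np.mgrid[:480,:640];P=np.stack([(u-K[0,2])/K[0,0]*d,(v-K[1,2])/K[1,1]*d,d],-1)@M[:3,:3].T+M[:3,3];P=P@R.T+o["ee_pos"]
hsv=cv2.cvtColor(im,cv2.COLOR_RGB2HSV).astype(int);m=((abs(hsv[...,0]-108)<12)&(hsv[...,1]>120)&(P[...,2]>100)&(P[...,2]<122)&(d>0)).astype(np.uint8)
k,l,s,_=cv2.connectedComponentsWithStats(m)
for i in range(1,k):
    if s[i,4]>200: q=P[l==i];print(s[i],((q.min(0)+q.max(0))/2).round(1),np.ptp(q,0).round(),np.median(q,0).round(1))
E
```

```text
t: 1.23
ee_pos: [382.1, -230.1, 222.9]
orientation: [3.065, 0.689, 0.001]
ft_force: [0.8, 0.0, -0.1]
width: 87.7
grasp_force: 0.0
t: 2.07
ee_pos: [500.4, 116.6, 222.9]
orientation: [-3.065, -0.691, -0.001]
ft_force: [0.0, -0.2, 0.2]
width: 87.9
grasp_force: 0.0
t: 2.4
ee_pos: [499.0, 114.2, 182.1]
orientation: [-3.065, -0.69, 0.004]
ft_force: [0.7, 0.3, 0.6]
width: 87.8
grasp_force: 0.0
[499.  114.2 182.1] [0.65 0.25 0.61]
[ 288  209   85   85 4304] [501.  112.  106.7] [61. 60. 13.] [502.8 113.5 111.1]
[ 453  287   79   68 2601] [506.4 -23.7 106.8] [46. 60. 14.] [508.3 -21.1 111.1]
```

The wrist measurement puts the left tin at (501,113), within 2 mm of the hand. I'll descend, grip and lift.

```bash
python3 -m creep '[0.001,-0.001,-0.02,0, 0.001,-0.001,-0.045,0, 0.001,-0.001,-0.07,0, 0.001,-0.001,-0.095,0, 0.001,-0.001,-0.115,0, 0.001,-0.001,-0.13,0, 0.001,-0.001,-0.138,0, 0.001,-0.001,-0.138,0, 0.001,-0.001,-0.138,0]' && python3 -m creep '[0,0,0,0,0,0,0,0,0,0,0,0,0,0,0,0,0,0,0,0,0,0,0,0,0,0,0,0,0,0,0,0,0,0,0,0]' 0
```

```text
t: 3.2
ee_pos: [501.6, 113.2, 45.5]
orientation: [3.065, 0.689, 0.002]
ft_force: [-0.5, -0.4, -0.3]
width: 87.9
grasp_force: 0.0
t: 3.95
ee_pos: [501.2, 113.3, 45.2]
orientation: [3.065, 0.69, 0.001]
ft_force: [-1.7, -1.3, 5.4]
width: 59.1
grasp_force: 30.0
```

```bash
cat > heft.py <<'E'
from h import *
F=[];T=[]
for i in range(8):
    cams.get_image("side");o=get_obs();F.append(o["ft_force"]);T.append(o["joint_torque"])
print(o["t"],"F",np.mean(F,0).round(2),"sd",np.std(F,0).round(2),"tau",np.mean(T,0).round(2)[1:3],"w",o["width"],"g",o["grasp_force"],o["ee_pos"].round(1))
E
python3 -m creep '[0,0,0.005,0, 0,0,0.015,0, 0,0,0.03,0, 0,0,0.042,0, 0,0,0.05,0, 0,0,0.05,0, 0,0,0.05,0, 0,0,0.05,0, 0,0,0.05,0]' && python3 heft.py
```

```text
t: 4.7
ee_pos: [500.2, 113.2, 94.0]
orientation: [-3.065, -0.69, 0.002]
ft_force: [0.3, -1.0, -6.8]
width: 59.2
grasp_force: 30.0
5.1 F [ 0.06  0.12 -6.54] sd [0.34 0.66 0.43] tau [-50.95 -20.18] w 59.22114783589497 g 29.999813698232174 [500.7 113.3  94.5]
```

The left tin reads about 0.67 kg, probably the heavy one. I'll set it down, release and rise, then move above the middle tin.

```bash
python3 -m creep '[0,0,-0.01,0, 0,0,-0.022,0, 0,0,-0.034,0, 0,0,-0.042,0, 0,0,-0.046,0, 0,0,-0.048,0, 0,0,-0.0495,0, 0,0,-0.0495,0, 0,0,-0.0495,0]' && python3 -m creep '[0,0,0,0,0,0,0,0,0,0,0,0,0,0,0,0,0,0,0,0,0,0,0,0,0,0,0,0]' 1 && python3 -m creep '[0,0,0.01,0, 0,0,0.03,0, 0,0,0.06,0, 0,0,0.09,0, 0,0,0.115,0, 0,0,0.135,0, 0,0,0.135,0]' && python3 -m creep '[0,-0.015,0,0, 0,-0.045,0,0, 0,-0.075,0,0, 0,-0.105,0,0, 0,-0.125,0,0, -0.001,-0.134,0,0, -0.001,-0.134,0,0, -0.001,-0.134,0,0]'
cat > look.py <<'E'
from h import *
o=get_obs();im,d,c=grab("wrist")
R=cv2.Rodrigues(o["orientation"])[0];M=np.array(c["mount"]);K=np.array(c["mtx"]);print(o["ee_pos"].round(1),o["ft_force"].round(2))
v,u=np.mgrid[:480,:640];P=np.stack([(u-K[0,2])/K[0,0]*d,(v-K[1,2])/K[1,1]*d,d],-1)@M[:3,:3].T+M[:3,3];P=P@R.T+o["ee_pos"]
hsv=cv2.cvtColor(im,cv2.COLOR_RGB2HSV).astype(int);m=((abs(hsv[...,0]-108)<12)&(hsv[...,1]>120)&(P[...,2]>100)&(P[...,2]<122)&(d>0)).astype(np.uint8)
k,l,s,_=cv2.connectedComponentsWithStats(m)
for i in range(1,k):
    if s[i,4]>200: q=P[l==i];print(s[i],((q.min(0)+q.max(0))/2).round(1),np.ptp(q,0).round(),np.median(q,0).round(1))
E
python3 look.py; python3 heft.py
```

```text
t: 5.85
ee_pos: [501.3, 113.4, 45.6]
orientation: [3.065, 0.69, 0.002]
ft_force: [-0.5, 0.7, -6.1]
width: 59.4
grasp_force: 30.0
t: 6.43
ee_pos: [500.9, 113.3, 45.3]
orientation: [-3.065, -0.69, -0.0]
ft_force: [0.6, 0.1, 0.1]
width: 87.9
grasp_force: 0.0
t: 7.02
ee_pos: [503.3, 113.8, 184.9]
orientation: [3.065, 0.69, 0.012]
ft_force: [1.3, -0.3, 0.5]
width: 87.8
grasp_force: 0.0
t: 7.68
ee_pos: [499.5, -20.5, 179.9]
orientation: [-3.065, -0.688, 0.001]
ft_force: [-1.0, 0.9, 0.1]
width: 87.6
grasp_force: 0.0
[499.5 -20.5 179.9] [-0.98  0.93  0.07]
[  97  124  100   95 6723] [501.4 112.  106.7] [61. 61. 13.] [503.4 111.7 110.8]
[ 289  214   85   85 5235] [499.5 -24.6 106.8] [61. 60. 14.] [501.1 -23.3 110.9]
[ 454  305   60   53 1160] [ 497.3 -154.1  106.6] [29. 49. 13.] [ 500.8 -153.7  111. ]
8.1333 F [-0.02  0.07 -0.1 ] sd [0.34 0.54 0.25] tau [-42.77 -23.26] w 87.71592769084052 g 0.0 [499.8 -20.2 180.2]
```

The middle tin is at (500,-23.5), so I shift y by 3 mm. I'll descend, grip, lift and heft.

```bash
python3 -m creep '[0,-0.003,-0.02,0, 0,-0.003,-0.045,0, 0,-0.003,-0.07,0, 0,-0.003,-0.095,0, 0,-0.003,-0.115,0, 0,-0.003,-0.127,0, 0,-0.003,-0.135,0, 0,-0.003,-0.135,0, 0,-0.003,-0.135,0]' && python3 -m creep '[0,0,0,0,0,0,0,0,0,0,0,0,0,0,0,0,0,0,0,0,0,0,0,0,0,0,0,0,0,0,0,0,0,0,0,0]' 0 && python3 -m creep '[0,0,0.005,0, 0,0,0.015,0, 0,0,0.03,0, 0,0,0.042,0, 0,0,0.05,0, 0,0,0.05,0, 0,0,0.05,0, 0,0,0.05,0, 0,0,0.05,0]' && python3 heft.py
```

```text
t: 8.88
ee_pos: [499.9, -23.6, 45.2]
orientation: [-3.065, -0.69, 0.0]
ft_force: [0.3, 0.2, -0.3]
width: 87.9
grasp_force: 0.0
t: 9.63
ee_pos: [500.0, -23.6, 45.7]
orientation: [-3.065, -0.69, -0.001]
ft_force: [-1.2, 1.5, 6.2]
width: 60.0
grasp_force: 30.0
t: 10.38
ee_pos: [499.2, -23.7, 94.5]
orientation: [-3.065, -0.69, 0.002]
ft_force: [0.6, -0.7, -4.4]
width: 59.5
grasp_force: 30.0
10.7833 F [ 0.04 -0.34 -3.4 ] sd [0.53 0.36 0.52] tau [-48.05 -18.99] w 59.850395951998436 g 29.999922439455986 [499.8 -23.7  95. ]
```

The middle tin reads 0.35 kg, so it is light. I'll set it down and go to the right tin at about (480,-151).

```bash
python3 -m creep '[0,0,-0.01,0, 0,0,-0.022,0, 0,0,-0.034,0, 0,0,-0.042,0, 0,0,-0.046,0, 0,0,-0.048,0, 0,0,-0.0495,0, 0,0,-0.0495,0, 0,0,-0.0495,0]' && python3 -m creep '[0,0,0,0,0,0,0,0,0,0,0,0,0,0,0,0,0,0,0,0,0,0,0,0,0,0,0,0]' 1 && python3 -m creep '[0,0,0.01,0, 0,0,0.03,0, 0,0,0.06,0, 0,0,0.09,0, 0,0,0.115,0, 0,0,0.135,0, 0,0,0.135,0]' && python3 -m creep '[-0.002,-0.015,0,0, -0.006,-0.045,0,0, -0.012,-0.075,0,0, -0.016,-0.105,0,0, -0.019,-0.12,0,0, -0.02,-0.128,0,0, -0.02,-0.128,0,0, -0.02,-0.128,0,0]' && python3 look.py
```

```text
t: 11.53
ee_pos: [500.3, -23.7, 46.0]
orientation: [3.065, 0.69, 0.002]
ft_force: [-0.8, 0.2, -2.7]
width: 59.7
grasp_force: 30.0
t: 12.12
ee_pos: [499.9, -23.7, 45.7]
orientation: [3.065, 0.69, 0.0]
ft_force: [0.0, 1.1, 0.4]
width: 87.7
grasp_force: 0.0
t: 12.7
ee_pos: [502.3, -23.9, 185.3]
orientation: [3.063, 0.689, 0.011]
ft_force: [-0.3, -0.1, 0.1]
width: 87.8
grasp_force: 0.0
t: 13.37
ee_pos: [479.6, -151.4, 180.4]
orientation: [-3.065, -0.689, 0.001]
ft_force: [0.5, 0.6, 0.7]
width: 88.0
grasp_force: 0.0
[ 479.6 -151.4  180.4] [0.55 0.58 0.67]
[  0  35   9  54 301] [506.3  84.1 103.3] [31.  9.  7.] [507.2  82.6 102.2]
[ 115  102  100   96 6083] [500.1 -25.6 106.9] [61. 61. 14.] [501.6 -27.  110.9]
[ 289  211   85   85 4651] [ 481.7 -154.8  106.7] [61. 61. 13.] [ 483.6 -153.7  111. ]
```

```bash
python3 -m creep '[0.001,-0.002,-0.02,0, 0.001,-0.002,-0.045,0, 0.001,-0.002,-0.07,0, 0.001,-0.002,-0.095,0, 0.001,-0.002,-0.115,0, 0.001,-0.002,-0.127,0, 0.001,-0.002,-0.135,0, 0.001,-0.002,-0.135,0, 0.001,-0.002,-0.135,0]' && python3 -m creep '[0,0,0,0,0,0,0,0,0,0,0,0,0,0,0,0,0,0,0,0,0,0,0,0,0,0,0,0,0,0,0,0,0,0,0,0]' 0 && python3 -m creep '[0,0,0.005,0, 0,0,0.015,0, 0,0,0.03,0, 0,0,0.042,0, 0,0,0.05,0, 0,0,0.05,0, 0,0,0.05,0, 0,0,0.05,0, 0,0,0.05,0]' && python3 heft.py
```

```text
t: 14.17
ee_pos: [481.0, -153.0, 45.7]
orientation: [-3.064, -0.691, 0.001]
ft_force: [-0.2, 1.0, 0.6]
width: 87.5
grasp_force: 0.0
t: 14.92
ee_pos: [481.1, -153.8, 46.2]
orientation: [3.065, 0.69, 0.001]
ft_force: [-1.5, 0.5, 6.2]
width: 59.2
grasp_force: 30.0
t: 15.67
ee_pos: [480.2, -153.5, 95.0]
orientation: [-3.064, -0.69, 0.002]
ft_force: [-0.1, -0.1, -3.6]
width: 59.2
grasp_force: 30.0
16.0667 F [-0.4  -0.19 -2.66] sd [0.39 0.38 0.57] tau [-48.31 -19.07] w 59.20367106113168 g 29.999392144382 [ 480.8 -153.7   95.5]
```

The right tin reads 0.27 kg, so the left is the heavy one. I'll set the right tin down and return above the left tin.

```bash
python3 -m creep '[0,0,-0.01,0, 0,0,-0.022,0, 0,0,-0.034,0, 0,0,-0.042,0, 0,0,-0.046,0, 0,0,-0.048,0, 0,0,-0.0495,0, 0,0,-0.0495,0, 0,0,-0.0495,0]' && python3 -m creep '[0,0,0,0,0,0,0,0,0,0,0,0,0,0,0,0,0,0,0,0,0,0,0,0,0,0,0,0]' 1 && python3 -m creep '[0,0,0.01,0, 0,0,0.03,0, 0,0,0.06,0, 0,0,0.09,0, 0,0,0.115,0, 0,0,0.135,0, 0,0,0.135,0]' && python3 -m creep '[0.001,0.015,0,0, 0.004,0.045,0,0, 0.007,0.08,0,0, 0.01,0.115,0,0, 0.013,0.15,0,0, 0.015,0.185,0,0, 0.017,0.22,0,0, 0.019,0.25,0,0, 0.02,0.267,0,0, 0.02,0.267,0,0]' && python3 -m creep '[0,0,0,0,0,0,0,0]' && python3 look.py
```

```text
t: 16.82
ee_pos: [481.2, -153.8, 46.5]
orientation: [3.064, 0.69, 0.001]
ft_force: [0.1, 0.1, -2.4]
width: 59.5
grasp_force: 30.0
t: 17.4
ee_pos: [480.9, -153.7, 46.2]
orientation: [3.065, 0.69, 0.0]
ft_force: [-0.1, 0.3, 0.3]
width: 88.1
grasp_force: 0.0
t: 17.98
ee_pos: [483.2, -154.5, 185.9]
orientation: [3.061, 0.689, 0.01]
ft_force: [1.1, -0.5, 0.8]
width: 87.6
grasp_force: 0.0
t: 18.82
ee_pos: [500.6, 116.1, 180.8]
orientation: [-3.063, -0.695, 0.0]
ft_force: [0.6, -0.1, -0.2]
width: 87.6
grasp_force: 0.0
t: 18.98
ee_pos: [500.3, 112.6, 180.8]
orientation: [3.065, 0.69, -0.002]
ft_force: [0.2, -0.2, 0.6]
width: 88.0
grasp_force: 0.0
[500.3 112.6 180.8] [ 0.23 -0.24  0.55]
[ 285  210   85   85 5358] [501.3 112.2 106.7] [61. 60. 13.] [503.1 113.7 110.9]
[ 452  288   79   68 2675] [507.2 -24.2 106.8] [46. 60. 14.] [510.3 -21.7 111.1]
```

```bash
python3 -m creep '[0.001,0,-0.02,0, 0.001,0,-0.045,0, 0.001,0,-0.07,0, 0.001,0,-0.095,0, 0.001,0,-0.115,0, 0.001,0,-0.127,0, 0.001,0,-0.135,0, 0.001,0,-0.135,0, 0.001,0,-0.135,0]' && python3 -m creep '[0,0,0,0,0,0,0,0,0,0,0,0,0,0,0,0,0,0,0,0,0,0,0,0,0,0,0,0,0,0,0,0,0,0,0,0]' 0 && python3 -m creep '[0,0,0.005,0, 0,0,0.015,0, 0,0,0.035,0, 0,0,0.055,0, 0,0,0.08,0, 0,0,0.1,0, 0,0,0.117,0, 0,0,0.127,0, 0,0,0.13,0, 0,0,0.13,0]' && python3 -m creep '[0.002,0.01,0,0, 0.007,0.033,0,0, 0.013,0.063,0,0, 0.02,0.095,0,0, 0.027,0.127,0,0, 0.034,0.159,0,0, 0.041,0.191,0,0, 0.047,0.22,0,0, 0.051,0.238,0,0, 0.053,0.245,0,0]' && python3 -m creep '[0,0,0,0, 0,0,-0.006,0, 0,0,-0.014,0, 0,0,-0.022,0, 0,0,-0.025,0, 0,0,-0.025,0, 0,0,-0.025,0, 0,0,-0.025,0, 0,0,-0.025,0]' && python3 heft.py; python3 - <<'E'
from h import *
im,d,c=grab("side");save("side1.png",im);P=cloud(d,c);H=cv2.cvtColor(im,cv2.COLOR_RGB2HSV).astype(int)
m=((H[...,0]<8)|(H[...,0]>172))&(H[...,1]>150)&(P[...,2]>83)&(P[...,2]<100)&(P[...,1]>200)
print(m.sum(),cv2.minAreaRect(P[m][:,:2].astype(np.float32)))
E
```

```text
t: 19.78
ee_pos: [502.1, 112.9, 46.5]
orientation: [3.065, 0.689, 0.0]
ft_force: [0.3, 0.6, 0.9]
width: 87.6
grasp_force: 0.0
t: 20.53
ee_pos: [502.0, 113.6, 46.7]
orientation: [-3.065, -0.69, -0.001]
ft_force: [-1.4, 1.2, 6.7]
width: 59.5
grasp_force: 30.0
t: 21.37
ee_pos: [501.8, 113.3, 176.6]
orientation: [3.065, 0.69, 0.001]
ft_force: [0.1, -0.5, -5.9]
width: 58.9
grasp_force: 30.0
t: 22.2
ee_pos: [554.1, 361.6, 174.0]
orientation: [-3.064, -0.693, 0.003]
ft_force: [-0.7, -0.4, -6.4]
width: 59.1
grasp_force: 30.0
t: 22.95
ee_pos: [555.2, 358.3, 151.7]
orientation: [-3.065, -0.689, -0.001]
ft_force: [-0.9, 0.7, -6.7]
width: 59.0
grasp_force: 30.0
23.35 F [-0.05 -0.11 -6.17] sd [0.53 0.53 0.51] tau [-64.38 -27.75] w 59.18172448502659 g 29.99968495219946 [554.8 358.4 151.3]
597 ((553.0519409179688, 358.5562744140625), (123.00640869140625, 121.8026351928711), 81.16837310791016)
```

View pics/side1.png

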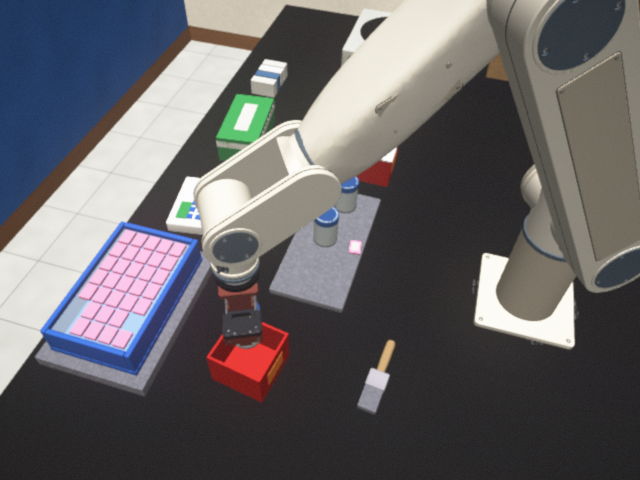

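The picture shows the heavy tin in the gripper over the open bin at (248,345). The other two tins stand on the slab at (326,227) and (346,193), and the cassette and brush are unmoved. The tin is within 2 mm of the bin centre, with its bottom about 35 mm above the rim.

```bash
python3 -c "
from workcell import ticket
print(ticket.close_job())"
```

```text
the job is handed in; nothing more can be done
None
```

I hefted the tins left, middle, right at about 0.67, 0.35 and 0.27 kg, then handed in the job at about 23 s with the left (heaviest) tin held upright over the open left bin, about 35 mm above the rim; the hand-in returned no verdict.

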